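Clear the balance pan, then take the static off a grinding ball

TASK

The balance check is finished: take the steel check weight off the balance pan and stand it, without dropping it, in its own recess in the wooden weight block (the empty one it fits, not the wider empty one). Then pick up the aluminium ball tray by its grip and carry it to the ioniser so gently that the loose ball stays in its ringed pocket, and finish there still holding the tray: level and still, clear of everything, with the ball at the height of the ioniser's round outlet and about 8 cm straight in front of its centre. Do not knock or lean on the balance, and leave the other weights, the tip box and the amber jar where they stand.

Things in the scene. Friction and masses are not known exactly. Their poses are not given: they have to be found in the camera images.
- w200_mid (a point): 200 g check weight of polished steel, loose, starts standing on the balance pan. Body a cylinder 28 mm in diameter and 38 mm high, then a thin neck and a knob 18 mm in diameter; 52 mm high in all. This point is at its centre, half-way up (26 mm above its foot); its z axis points up. A grip round the body should stay at least 15 mm above the foot, so that the fingers clear the weight block when the weight goes into its recess.
- pan (a point): centre of the top face of the balance's round steel pan (120 mm across, 78 mm above the bench).
- balance: top-pan balance, fixed, white and grey, 230 mm deep along its own x, 160 mm wide along y; the pan (top 78 mm above the bench) is its highest part. Origin on the bench under the middle of its housing; the pan centre lies 36 mm along its +x. Its display looks to -x.
- block: wooden weight block, fixed, 70 mm along its x, 194 mm along its y, 28 mm high; origin at the centre of its underside. Four round recesses in a row along y, each 12 mm deep, graded in size: 42 mm wide (empty; its 500 g weight is away) at y = -65 mm, 32 mm (for the 200 g weight, empty) at y = -16 mm, 26 mm (holds the 100 g weight) at y = +28 mm, 21 mm (holds the 50 g weight) at y = +66 mm.
- recess200 (a point): centre of the floor of the 200 g weight's own recess: 32 mm wide (2 mm to spare all round the weight), floor 16 mm and mouth 28 mm above the bench. Axes as the block's.
- w100_mid (a point): 100 g weight (22 mm in diameter, 38 mm high) standing in the block; point half-way up. Leave it there.
- w50_mid (a point): 50 g weight (17 mm in diameter, 30 mm high) standing in the block; point half-way up. Leave it there.
- tray: ball tray of bare aluminium, loose, about 120 g, 112 mm along its x and 64 mm along its y, with a lip 7 mm high; it stands on the bench. Origin at the centre of its underside. Across its middle stands a bridge grip: a black bar 44 mm along x, 14 mm wide along y, from 34 to 50 mm above the underside, on two thin posts. The ringed pocket with the ball is at its +x end, 38 mm from the centre; a white paper patch marks the -x end.
- grip (a point): centre of the tray's black grip bar (42 mm above the tray's underside); pinch it across y, 14 mm wide. Axes as the tray's.
- pocket (a point): where the ball's centre is when it sits in the middle of its pocket: 38 mm along the tray's +x, 13 mm above the underside. The pocket is a flat floor with a ring 18 mm wide inside, 2.5 mm high; the ball can roll about 2 mm to each side in it and climbs out if the tray tips more than about 35 degrees or is jerked. Axes as the tray's.
- ball_center (a point): centre of the white ceramic grinding ball, 20 mm in diameter, 25 g, loose in the tray's pocket.
- ioniser: bench ioniser (antistatic blower), fixed, white housing 66 mm deep along its x, 130 mm wide along y (145 mm over the stand's side screws), top 202 mm above the bench, on a dark stand; its front with the round grille faces its own -x. Origin on the bench under its middle.
- outlet (a point): centre of the ioniser's round outlet grille (about 100 mm across), on its front face, 140 mm above the bench. Axes as the ioniser's: -x points straight out of the outlet, level; +z up.
- tipbox: blue pipette-tip box with a clear lid, loose bystander, 82 by 122 mm, 64 mm high; origin at the centre of its underside.
- amber: amber glass jar with a black cap, loose bystander, 52 mm in diameter, 100 mm high; origin at the centre of its underside.
There are look-alikes about, which are no part of the job. What is shaped like the tray but green or red is not meant.

How it is judged:
On the way, in this order (a step that is already met when the one before it is completed fails the run):
1. the check weight stands in its own recess, let go (horizontal distance between w200_mid and recess200 below 0.004 m and z of w200_mid in the frame of recess200 below 0.029 m and angle between w200_mid's own z axis and vertical below 0.1 rad and contact force between the fingers and w200 below 0.05 N), for 0.2 s.
2. the tray is lifted off the bench by the gripper, the ball in its pocket (height (world z) of tray above 0.03 m and contact force between the fingers and tray above 1 N and distance between ball_center and pocket below 0.006 m), for 0.2 s.
At the end, for the whole second after the job is handed in: Weight upright in its recess (4 mm; seated within 3 mm). Gripper holds the tray level (7 deg), still (20 mm/s), over 60 mm up, off ioniser and balance; arm off ioniser. Ball untouched, within 6 mm of pocket middle, 45-120 mm in front of outlet, within 30 mm sideways and in height (horizontal distance between w200_mid and recess200 below 0.004 m and z of w200_mid in the frame of recess200 below 0.029 m and angle between w200_mid's own z axis and vertical below 0.1 rad and distance between ball_center and pocket below 0.006 m and contact force between the arm and ball below 0.02 N and x of ball_center in the frame of outlet between -0.12 and -0.045 m and y of ball_center in the frame of outlet between -0.03 and 0.03 m and z of ball_center in the frame of outlet between -0.03 and 0.03 m and angle between tray's own z axis and vertical below 0.12 rad and linear speed of tray below 0.02 m/s and height (world z) of tray above 0.06 m and contact force between the fingers and tray above 1 N and contact force between each of tray, the arm and ioniser below 0.05 N and contact force between tray and balance below 0.05 N); the arm keeps its last pose, push and grip.
It fails at once if the ball leaves its pocket (distance between ball_center and pocket above 0.012 m).
It fails at once if the check weight is dropped (falls free more than about 10 mm) (linear speed of w200 above 0.45 m/s and contact force between the fingers and w200 below 0.01 N).
It fails at once if the arm or the tray knocks or leans on the balance (over 20 N) (contact force between any of the arm, tray and balance above 20 N).
It fails at once if another weight is disturbed (distance of any of w100_mid, w50_mid from where it was at the start of the episode above 0.008 m).
It fails at once if the tip box or the amber jar is moved (distance of any of tipbox, amber from where it was at the start of the episode above 0.015 m).
It also fails if it takes over 70 s, if anything falls off the work surface, if the arm or the gripper's body presses on something with over 40 N, if the wrist force passes 120 N, or if a joint passes its speed limit or range.

ROBOT

A 7-joint arm with a two-finger parallel gripper is mounted at the origin on the work surface. World frame = base frame: x ahead of the robot, y to its left, z up, the work surface at z = 0. Lengths are in m, angles in rad, forces in N, time in s.
With the tool pointing down it reaches from about 0.4 to 0.875 m from the base axis. Payload 19.3 kg.
Tool frame: the origin (TCP) lies at the very end of the fingers, on their centre line; the grasp point (between the pads) lies manip.grip_depth behind it (manip.grip_depth is the distance from the TCP to the grasp point, in m); z points along the fingers, y is the direction in which the jaws open and shut (so a half turn about z gives the same grasp; the last joint's range is limited). The gripper opens to 85 mm and grips with 20 to 120 N. Pads are 22 mm wide; open, the fingers measure 114 mm over their backs; the gripper's body (76 mm by 85 mm) begins 54 mm behind the grasp point. The pads swing forward as they close: fully open they stand 13 mm farther back than shut.
Start: joints at [-1.193, 0.521, -0.036, 1.599, 0.021, 1.021, -0.113], TCP at [0.271, 0.563, 0.231] pointing down, gripper open.
Joint ranges: [-2.91, 2.91], [-0.3, 2.13], [-1.5, 1.42], [0.17, 2.43], [-1.26, 4.41], [0.16, 1.93], [-2.52, 2.52]. Speed limits (rad/s): [1.89, 1.89, 2.39, 2.39, 3.01, 3.01, 3.01].

INTERFACE

Orientations are given as [roll, pitch, yaw] about the fixed x, y, z axes, in that order (R = Rz(yaw) Ry(pitch) Rx(roll)).
In Python, from cell import manip gives the robot as it stands. The module is installed in compiled form; this text tells all that it offers.
- The arm moves only by the shell command python3 -m creep 'ROWS' [FORCE]. ROWS is a JSON object of lists of equal length, an entry for each row: "jaw": the finger opening in m, from 0 to 0.0854; "xyz": the shift along the tool's x, y, z in m, a list of three; "angular": the turn, a rotation vector about the tool's x, y, z in rad, a list of three. A call has 1 to 20 rows; each row is the pose to reach, as a shift and turn from the pose measured when the call began, along the tool's axes at that moment; what a row does not reach only later rows make up. A row lasts 1/10 s, in which the tool goes at most 50 mm and 8.59 degrees, less where a joint would pass 70% of its speed; a pose out of reach is approached as far as the arm can. A call with a gripper value outside its range is refused whole. The fingers move at their own pace and stop on an object; FORCE is the grip in N (left out, the last holds). Time passes only in rows, so rows that repeat a pose let the fingers close. It gives the time, the measured TCP pose, the force and the opening at its end, in the units of the state.
- manip.sense(): the state, without advancing time (a new reading comes with each control period).
- manip.get_image(name): name is "scene" or "top" or "wrist"; returns a dict with "img" (384x512x3 uint8, red, green, blue), "fx", "fy", "cx", "cy" (pixels), "dist" ([k1, k2, p1, p2, k3] as OpenCV has them; the pictures are not rectified), "rvec" (rotation vector, rad) and "tvec" (3), from world to camera coordinates, as OpenCV has them; the wrist camera has in their place "tool_from_camera" (4x4, takes a point from camera to tool coordinates, whose origin is the TCP and whose axes are the flange's). Camera axes: x right, y down, z forward; pixel columns grow to the right and rows downward; lengths in m; the calibration is good to about 2 mm. A picture is of the moment at which its call begins: read the wrist's pose just before it. There is no depth.
- manip.close_job(): hands the job in, once; it reports no verdict.
Trained networks look in the newest picture that a camera, given by its name, has taken for a name from the list of things; names that differ only in an ending like _2 or _b are one class to them, and where a whole thing is asked for, a point or a joint stands for the part that bears it (a point fixed in the world has none). Each returns a list of dicts, best first, with "p" (0 to 1); they miss things now and then, are a little off and sometimes report something else, mostly with a low value. They report only what shows in the picture. A call takes as long as a camera call. They do not tell look-alikes from the thing itself.
- manip.search_frame(camera, query): "pixel" ([column, row] in pixels, amid what is visible of it).
- manip.trace(camera, query): "pixels" (384x512 bool, what is visible of it) and "pixel" ([column, row] in pixels, amid what is visible of it).
The state is a dict: "time": time; "q": joint angles; "joint_velocities": joint speeds; "joint_efforts": joint torques, N m; "tool_pos": TCP position; "eef_rot": TCP orientation; "wrist_force": force on the tool from outside, world axes, zero at the start; "ft_torque": the same for the moment, N m; "opening": opening from 0.0 (shut) to 1.0 (fully open).
Only numpy, scipy, OpenCV 4.12 (cv2) and the standard library are available. Lean on these libraries where they do the work, as an engineer would, in place of code of your own. Each camera call takes 0.05 s, during which the arm holds its last target.

## Working session

There is one attempt and no reset: what is moved stays moved. The work goes in short steps, Python scripts to look and compute and a shell command to move; the robot and the scene stay as the last step left them, time stands still between calls to the robot, and variables do not carry over. Pictures are saved under pics/ and viewed, and the job is handed in when it is done.

```bash
mkdir -p pics; cat > h.py <<'E'
import numpy as np, cv2
from cell import manip
from scipy.spatial.transform import Rotation as R
def cam(d):
    K=np.array([[d['fx'],0,d['cx']],[0,d['fy'],d['cy']],[0,0,1]]);dist=np.array(d['dist'],float)
    if 'rvec' in d:
        Rm=cv2.Rodrigues(np.array(d['rvec'],float))[0];t=np.array(d['tvec'],float)
    else:
        s=manip.sense();T=np.eye(4);T[:3,:3]=R.from_euler('xyz',s['eef_rot']).as_matrix();T[:3,3]=s['tool_pos']
        W=np.linalg.inv(T@np.array(d['tool_from_camera']));Rm=W[:3,:3];t=W[:3,3]
    return K,dist,Rm,t
def onz(c,px,z):
    K,dist,Rm,t=c
    u=cv2.undistortPoints(np.array(px,float).reshape(-1,1,2),K,dist).reshape(-1,2)
    o=-Rm.T@t; r=np.c_[u,np.ones(len(u))]@Rm
    return o+r*((z-o[2])/r[:,2])[:,None]
def proj(c,P):
    K,dist,Rm,t=c
    return cv2.projectPoints(np.array(P,float).reshape(-1,3),cv2.Rodrigues(Rm)[0],t,K,dist)[0].reshape(-1,2)
def grab(n,f):
    d=manip.get_image(n);cv2.imwrite('pics/'+f+'.png',d['img'][:,:,::-1]);return d,cam(d)
E
python3 - <<'E'
from h import *
np.set_printoptions(precision=4,suppress=True)
print(manip.sense(),manip.grip_depth)
for n in ['scene','top','wrist']:
    d,c=grab(n,n+'0'); 
    print(n,-c[2].T@c[3])
    for q in ['w200_mid','pan','balance','block','recess200','w100_mid','w50_mid','tray','grip','pocket','ball_center','ioniser','outlet','tipbox','amber']:
        print(n,q,[(np.round(x['pixel']),round(x['p'],2)) for x in manip.search_frame(n,q)][:4])
E
```

```text
{'time': 0.0, 'q': array([-1.1932,  0.522 , -0.0363,  1.6   ,  0.0212,  1.0211, -0.1128]), 'joint_velocities': array([-0.0014,  0.0002,  0.0001, -0.0023,  0.    , -0.0009,  0.0005]), 'joint_efforts': array([ -0.0018, -92.7116,   1.9787, -36.9942,   0.0176,   0.0082,
        -0.    ]), 'tool_pos': array([0.2705, 0.5631, 0.2307]), 'eef_rot': array([-3.1405,  0.0001,  2.6938]), 'wrist_force': array([ 0.32  , -0.4518,  0.0407]), 'ft_torque': array([-0.0187,  0.0204, -0.0861]), 'opening': 1.000417309312335} 0.0187
scene [ 1.2601 -0.452   1.0669]
scene w200_mid [(array([264., 212.]), 0.54)]
scene pan [(array([257., 217.]), 0.71)]
scene balance [(array([259., 218.]), 0.78)]
scene block [(array([159., 229.]), 0.63)]
scene recess200 [(array([161., 230.]), 0.65)]
scene w100_mid [(array([168., 222.]), 0.48)]
scene w50_mid []
scene tray [(array([246., 170.]), 0.85), (array([302., 173.]), 0.83), (array([315., 138.]), 0.68), (array([274., 148.]), 0.6)]
scene grip [(array([247., 172.]), 0.78), (array([301., 169.]), 0.7), (array([314., 138.]), 0.61), (array([356., 170.]), 0.61)]
scene pocket [(array
[... 1012 characters left out ...]
16., 196.]), 0.91), (array([227., 259.]), 0.68)]
top ball_center []
top ioniser [(array([410., 160.]), 0.59)]
top outlet [(array([411., 160.]), 0.75)]
top tipbox [(array([142., 147.]), 0.97), (array([250., 189.]), 0.18)]
top amber [(array([290., 120.]), 0.64)]
wrist [0.2105 0.5917 0.3735]
wrist w200_mid []
wrist pan []
wrist balance []
wrist block []
wrist recess200 []
wrist w100_mid []
wrist w50_mid []
wrist tray [(array([166., 246.]), 0.9), (array([ 48., 270.]), 0.7)]
wrist grip [(array([ 49., 268.]), 0.9), (array([166., 248.]), 0.86)]
wrist pocket [(array([ 51., 265.]), 0.85), (array([162., 246.]), 0.66)]
wrist ball_center []
wrist ioniser []
wrist outlet []
wrist tipbox []
wrist amber []
```

```bash
python3 - <<'E'
import cv2
for n in ['top','scene']:
    a=cv2.imread(f'pics/{n}0.png')
    a=a[90:310,90:460] if n=='top' else a[110:330,80:420]
    cv2.imwrite(f'pics/{n}0z.png',cv2.resize(a,None,fx=2.15,fy=2.15,interpolation=cv2.INTER_CUBIC))
E
```

```text
(no output)
```

View pics/top0z.png

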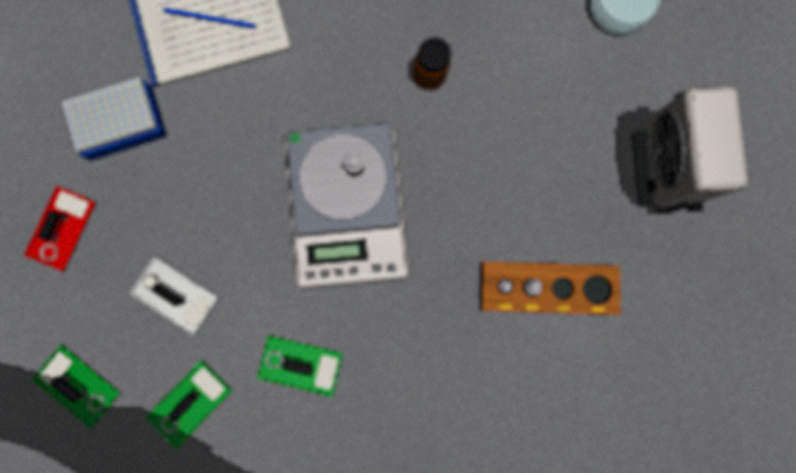

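View pics/scene0z.png

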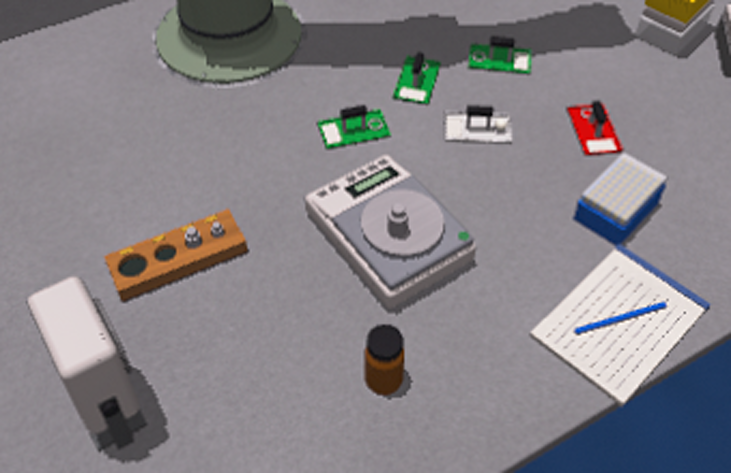

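View pics/wrist0.png

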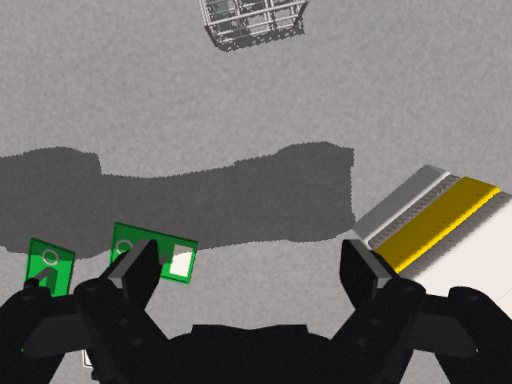

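```bash
cat > m0.py <<'E'
from h import *
np.set_printoptions(precision=4,suppress=True)
d=manip.get_image('top');c=cam(d)
ds=manip.get_image('scene');cs=cam(ds)
Z=lambda p:np.array(p,float)/2.15+90-0.25
S=lambda p:np.array(p,float)/2.15+np.array([80,110])-0.25
def tri(p,q):
    A=[]
    for (K,di,Rm,t),px in ((c,p),(cs,q)):
        u=cv2.undistortPoints(np.array(px,float).reshape(1,1,2),K,di).ravel()
        P=np.c_[Rm,t];A+= [u[0]*P[2]-P[0],u[1]*P[2]-P[1]]
    X=np.linalg.svd(np.array(A))[2][3];return X[:3]/X[3]
print('weight knob tri',tri(Z((352,158)),S((398,208))), onz(c,Z((352,158)),.130)[0])
print('pan',onz(c,Z((343,176)),.078))
print('block corners',onz(c,Z([(483,262),(621,265),(620,316),(481,311)]),.028)[:,:2])
print('holes r200,500',onz(c,Z([(563,288),(597,290)]),.028)[:,:2])
print('iontop',onz(c,Z([(690,92),(738,88),(746,187),(697,190)]),.202)[:,:2])
print('tray corners',onz(c,Z([(156,258),(217,297),(193,333),(130,292)]),.007)[:,:2])
print('ball',onz(c,Z((150,282)),.018)[:,:2],'grip',onz(c,Z((167,291)),.05)[:,:2])
print('amber',onz(c,Z((434,52)),.1)[:,:2]); print(manip.sense()['time'])
E
python3 m0.py
```

```text
weight knob tri [ 0.6121 -0.0124  0.1298] [ 0.6124 -0.0116  0.13  ]
pan [[0.598  0.0023 0.078 ]]
block corners [[ 0.4764 -0.1933]
 [ 0.4668 -0.3888]
 [ 0.395  -0.3824]
 [ 0.4071 -0.1871]]
holes r200,500 [[ 0.4364 -0.3048]
 [ 0.4323 -0.3526]]
iontop [[ 0.6679 -0.4299]
 [ 0.6709 -0.4884]
 [ 0.548  -0.4875]
 [ 0.5461 -0.4288]]
tray corners [[0.497  0.2803]
 [0.4378 0.1915]
 [0.3871 0.2262]
 [0.4487 0.3176]]
ball [[0.4618 0.2857]] grip [[0.4471 0.2528]]
amber [[ 0.764  -0.1283]]
2.5
```

```bash
cat > go.py <<'E'
import sys
from h import *
def go(x,y,z,yaw):
    s=manip.sense();M=R.from_euler('xyz',s['eef_rot'])
    sh=M.inv().apply(np.array([x,y,z])-s['tool_pos'])
    a=(M.inv()*R.from_euler('xyz',[np.pi,0,yaw])).as_rotvec()
    print('t',round(s['time'],2),'shift',sh.round(4),'ang',a.round(4),'q',s['q'].round(2),'F',s['wrist_force'].round(2),'op',round(s['opening'],3))
if __name__=='__main__': go(*map(float,sys.argv[1:5]))
E
python3 go.py 0.609 -0.075 0.26 1.517
```

```text
t 2.5 shift [-0.5814 -0.4289 -0.0287] ang [0.     0.     1.1767] q [-1.19  0.52 -0.04  1.6   0.02  1.02 -0.11] F [ 0.03 -0.24 -0.26] op 1.001
```

```bash
python3 -m creep '{"jaw":[0.0854,0.0854,0.0854,0.0854,0.0854,0.0854,0.0854,0.0854,0.0854,0.0854,0.0854,0.0854,0.0854,0.0854,0.0854,0.0854,0.0854,0.0854,0.0854,0.0854],"xyz":[[-0.58,-0.43,-0.029],[-0.58,-0.43,-0.029],[-0.58,-0.43,-0.029],[-0.58,-0.43,-0.029],[-0.58,-0.43,-0.029],[-0.58,-0.43,-0.029],[-0.58,-0.43,-0.029],[-0.58,-0.43,-0.029],[-0.58,-0.43,-0.029],[-0.58,-0.43,-0.029],[-0.58,-0.43,-0.029],[-0.58,-0.43,-0.029],[-0.58,-0.43,-0.029],[-0.58,-0.43,-0.029],[-0.58,-0.43,-0.029],[-0.58,-0.43,-0.029],[-0.58,-0.43,-0.029],[-0.58,-0.43,-0.029],[-0.58,-0.43,-0.029],[-0.58,-0.43,-0.029]],"angular":[[0,0,1.177],[0,0,1.177],[0,0,1.177],[0,0,1.177],[0,0,1.177],[0,0,1.177],[0,0,1.177],[0,0,1.177],[0,0,1.177],[0,0,1.177],[0,0,1.177],[0,0,1.177],[0,0,1.177],[0,0,1.177],[0,0,1.177],[0,0,1.177],[0,0,1.177],[0,0,1.177],[0,0,1.177],[0,0,1.177]]}'
python3 - <<'E'
from h import *
d,c=grab('wrist','w1');grab('top','top1')
print(manip.sense()['q'].round(2),proj(c,[[.612,-.012,.13],[.612,-.012,.104],[.612,-.012,.078]]), manip.search_frame('wrist','w200_mid'))
E
```

```text
time: 4.5
tool_pos: [0.6071, -0.0745, 0.2604]
eef_rot: [3.142, -0.0, 1.518]
wrist_force: [-0.1, -0.5, 0.0]
opening: 1.0
[-0.25  0.5   0.4   1.62 -0.22  1.07  0.16] [[251.90735805 115.02299386]
 [251.67200549 114.75580524]
 [251.47428232 114.53135041]] [{'pixel': [251.0, 117.6], 'p': 0.84}]
```

View pics/w1.png

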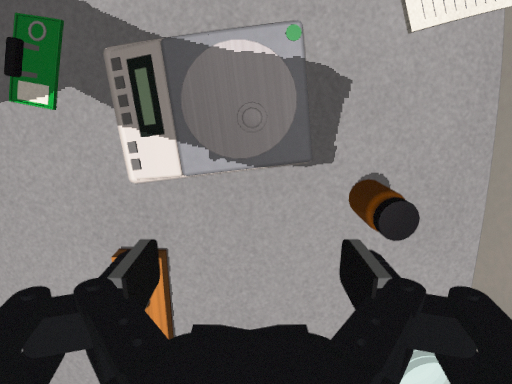

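View pics/top1.png

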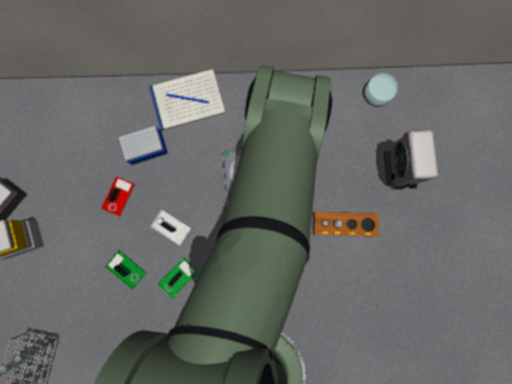

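```bash
python3 - <<'E'
import cv2
a=cv2.imread('pics/w1.png')[80:150,210:300]
cv2.imwrite('pics/w1z.png',cv2.convertScaleAbs(cv2.resize(a,None,fx=8,fy=8,interpolation=cv2.INTER_CUBIC),alpha=1.8))
E
```

```text
(no output)
```

View pics/w1z.png

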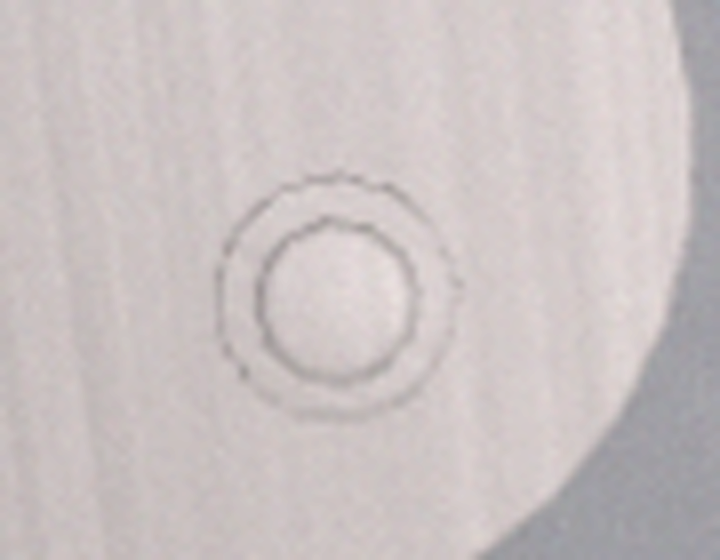

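```bash
python3 - <<'E'
from h import *
d=manip.get_image('wrist');c=cam(d)
print(onz(c,[251.7,117.1],.13),onz(c,[251.7,116.9],.116))
E
python3 go.py 0.612 -0.0135 0.165 1.517
```

```text
[[ 0.61179852 -0.01418546  0.13      ]] [[ 0.61190675 -0.01423871  0.116     ]]
t 4.7 shift [0.0618 0.0015 0.0954] ang [ 0.0001 -0.0001  0.0001] q [-0.25  0.5   0.4   1.62 -0.22  1.07  0.16] F [1.03 0.36 0.28] op 0.999
```

```bash
python3 -m creep '{"jaw":[0.0854,0.0854,0.0854,0.0854,0.0854,0.0854,0.0854,0.0854],"xyz":[[0.03,0.0015,0.02],[0.0615,0.0015,0.05],[0.0615,0.0015,0.09],[0.0615,0.0015,0.12],[0.0615,0.0015,0.145],[0.0615,0.0015,0.155],[0.0615,0.0015,0.155],[0.0615,0.0015,0.155]],"angular":[[0,0,0],[0,0,0],[0,0,0],[0,0,0],[0,0,0],[0,0,0],[0,0,0],[0,0,0]]}'
python3 - <<'E'
from h import *
grab('wrist','w2')
E
python3 go.py 0.612 -0.0138 0.0945 1.517
```

```text
time: 5.5
tool_pos: [0.6126, -0.0139, 0.1065]
eef_rot: [3.14, -0.0, 1.517]
wrist_force: [0.3, -0.3, 1.0]
opening: 1.001
t 5.55 shift [ 0.     -0.0008  0.0122] ang [ 0.0019 -0.0003  0.    ] q [-0.29  0.68  0.32  1.75 -0.29  0.76  0.13] F [ 0.45 -0.52 -0.37] op 0.999
```

View pics/w2.png

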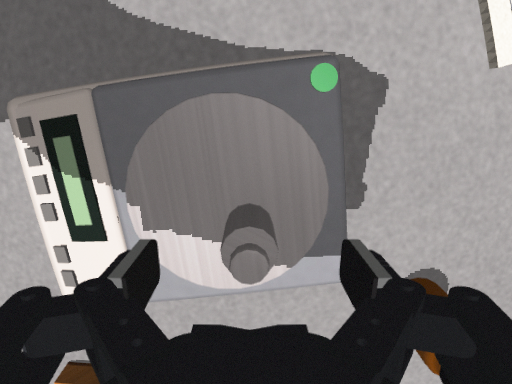

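```bash
python3 -m creep '{"jaw":[0.0854,0.0854,0.0854,0.05,0.035,0.02,0.02,0.02,0.02,0.02,0.02,0.02],"xyz":[[0,-0.001,0.006],[0,-0.001,0.0115],[0,-0.001,0.0115],[0,-0.001,0.0115],[0,-0.001,0.0115],[0,-0.001,0.0115],[0,-0.001,0.0115],[0,-0.001,0.0115],[0,-0.001,0.0115],[0,-0.001,0.0115],[0,-0.001,0.0115],[0,-0.001,0.0115]],"angular":[[0,0,0],[0,0,0],[0,0,0],[0,0,0],[0,0,0],[0,0,0],[0,0,0],[0,0,0],[0,0,0],[0,0,0],[0,0,0],[0,0,0]]}' 40
python3 - <<'E'
from h import *
grab('wrist','w3')
E
python3 go.py 0.4355 -0.304 0.16 1.517
```

```text
time: 6.75
tool_pos: [0.6119, -0.0138, 0.0955]
eef_rot: [3.139, -0.0, 1.517]
wrist_force: [-1.3, -0.0, 5.5]
opening: 0.312
t 6.8 shift [-0.2992 -0.1604 -0.0649] ang [ 0.0022 -0.0004 -0.    ] q [-0.28  0.69  0.31  1.76 -0.3   0.74  0.13] F [-2.09  0.58  6.05] op 0.31
```

View pics/w3.png

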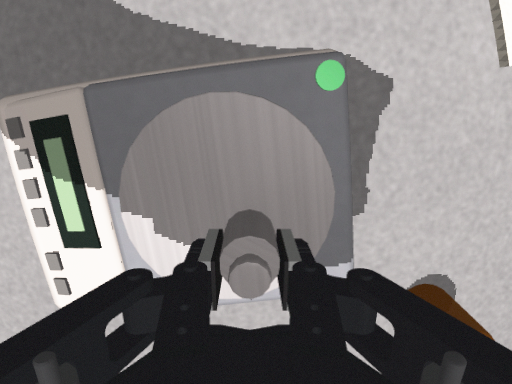

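```bash
python3 -m creep '{"jaw":[0.02,0.02,0.02,0.02],"xyz":[[0,0,-0.01],[0,0,-0.03],[0,0,-0.06],[0,0,-0.08]],"angular":[[0,0,0],[0,0,0],[0,0,0],[0,0,0]]}' 40
python3 go.py 0.439 -0.37 0.22 1.517
```

```text
time: 7.2
tool_pos: [0.612, -0.014, 0.1777]
eef_rot: [3.138, -0.0, 1.517]
wrist_force: [0.6, -0.4, -2.4]
opening: 0.312
t 7.2 shift [-0.3648 -0.1534 -0.0429] ang [ 0.0034 -0.0004 -0.0003] q [-0.32  0.59  0.36  1.7  -0.26  0.89  0.1 ] F [ 0.56 -0.37 -2.44] op 0.312
```

Weight lifted (−2.4 N ≈ 200 g plus noise). To a lookout beside the block.

```bash
python3 -m creep '{"jaw":[0.02,0.02,0.02,0.02,0.02,0.02,0.02,0.02,0.02,0.02,0.02,0.02,0.02,0.02,0.02,0.02],"xyz":[[-0.02,-0.008,-0.003],[-0.05,-0.02,-0.007],[-0.085,-0.036,-0.011],[-0.12,-0.05,-0.015],[-0.155,-0.065,-0.019],[-0.19,-0.08,-0.023],[-0.225,-0.095,-0.027],[-0.26,-0.11,-0.031],[-0.295,-0.124,-0.035],[-0.325,-0.137,-0.039],[-0.35,-0.148,-0.042],[-0.365,-0.1535,-0.043],[-0.365,-0.1535,-0.043],[-0.365,-0.1535,-0.043],[-0.365,-0.1535,-0.043],[-0.365,-0.1535,-0.043]],"angular":[[0,0,0],[0,0,0],[0,0,0],[0,0,0],[0,0,0],[0,0,0],[0,0,0],[0,0,0],[0.003,0,0],[0.003,0,0],[0.003,0,0],[0.003,0,0],[0.003,0,0],[0.003,0,0],[0.003,0,0],[0.003,0,0]]}'
python3 - <<'E'
from h import *
d,c=grab('wrist','w4');d2,c2=grab('top','top4')
print(manip.sense()['eef_rot'],manip.sense()['tool_pos'],proj(c,[[.4355,-.304,.028],[.4355,-.304,.016]]), manip.search_frame('wrist','recess200'))
a=d['img'][:,:,::-1];cv2.imwrite('pics/w4z.png',cv2.resize(a[40:240,130:380],None,fx=3,fy=3,interpolation=cv2.INTER_CUBIC))
E
```

```text
time: 8.8
tool_pos: [0.4395, -0.3692, 0.22]
eef_rot: [3.141, -0.001, 1.518]
wrist_force: [-0.8, -0.3, -2.3]
opening: 0.312
[ 3.14128425e+00 -5.68043622e-04  1.51783354e+00] [ 0.43928562 -0.36956412  0.22004263] [[243.10760659 112.40961438]
 [243.31712669 112.39898853]] [{'pixel': [244.7, 96.0], 'p': 0.87}]
```

View pics/w4.png

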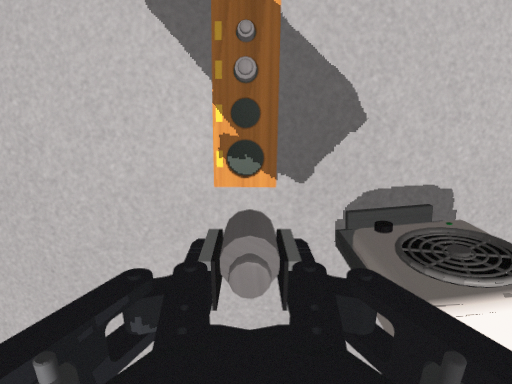

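View pics/w4z.png

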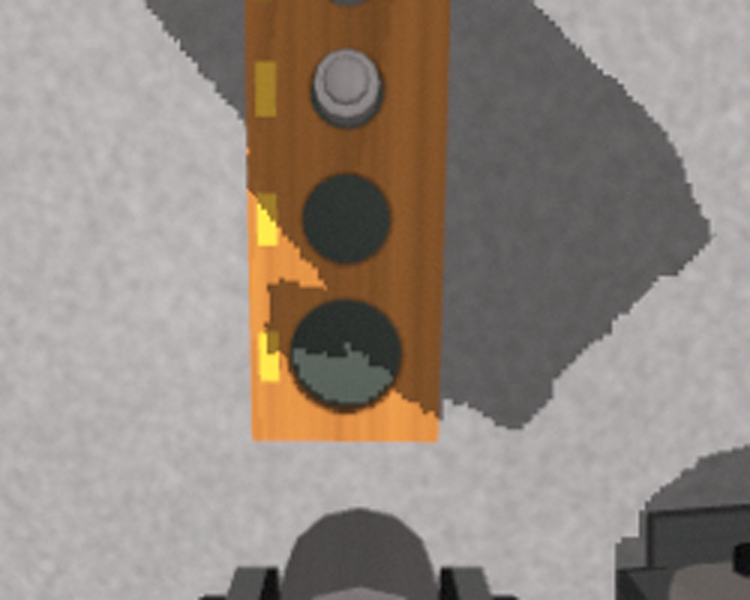

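```bash
python3 - <<'E'
from h import *
a=cv2.imread('pics/w4.png')
cv2.imwrite('pics/w4k.png',cv2.convertScaleAbs(cv2.resize(a[195:315,180:320],None,fx=5,fy=5,interpolation=cv2.INTER_CUBIC),alpha=1.7))
d=manip.get_image('wrist');c=cam(d);s=manip.sense()
M=R.from_euler('xyz',s['eef_rot']);T=lambda p:M.apply(p)+s['tool_pos']
print(s['tool_pos'],'recess',onz(c,[245.3,112.7],.028))
for z in (-.0345,-.0205,.0175):print(z,proj(c,T([0,0,z])),proj(c,T([.014,0,z])),proj(c,T([-.009,0,z])))
print(d['tool_from_camera'])
E
```

```text
[ 0.43910076 -0.36984846  0.22007144] recess [[ 0.43759761 -0.30493231  0.028     ]]
-0.0345 [[251.22223556 282.09308244]] [[251.32107754 250.11329997]] [[251.16042856 301.42808667]]
-0.0205 [[251.02738062 265.16986242]] [[251.10849791 235.8636178 ]] [[250.97644222 283.03419434]]
0.0175 [[250.64892415 232.42108714]] [[250.7015134 208.6632216]] [[250.6156714  247.11490428]]
[[ 8.08710036e-04 -9.65520799e-01 -2.60324668e-01  6.55026549e-02]
 [ 9.99999672e-01  7.71904096e-04  2.43620060e-04 -8.42515217e-04]
 [-3.42745570e-05 -2.60324780e-01  9.65521107e-01 -1.42181621e-01]
 [ 0.00000000e+00  0.00000000e+00  0.00000000e+00  1.00000000e+00]]
```

View pics/w4k.png

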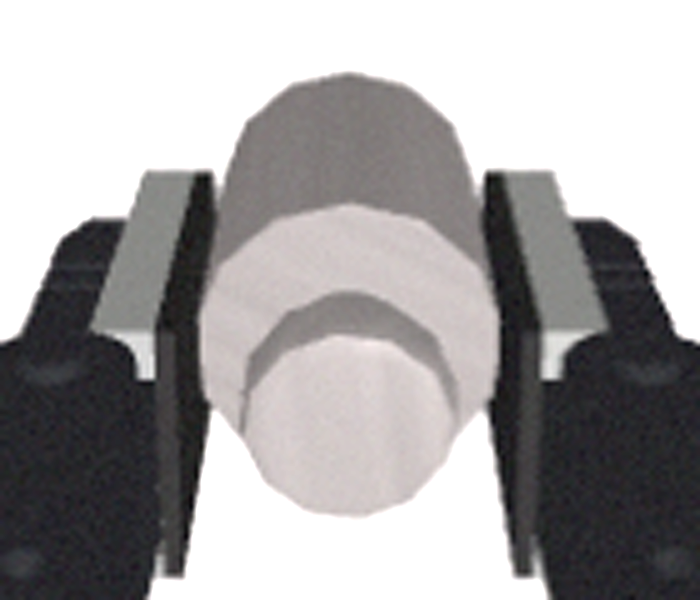

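```bash
python3 go.py 0.4375 -0.305 0.062 1.5175
```

```text
t 9.0 shift [ 0.0646 -0.0051  0.1581] ang [ 0.0003 -0.0005 -0.0001] q [ 0.3   0.48  0.41  1.77 -0.24  0.94  0.76] F [ 0.17 -0.23 -1.84] op 0.311
```

```bash
python3 -m creep '{"jaw":[0.02,0.02,0.02,0.02,0.02,0.02,0.02,0.02,0.02,0.02],"xyz":[[0.02,-0.002,0.01],[0.045,-0.004,0.03],[0.0645,-0.005,0.06],[0.0645,-0.005,0.09],[0.0645,-0.005,0.12],[0.0645,-0.005,0.14],[0.0645,-0.005,0.152],[0.0645,-0.005,0.158],[0.0645,-0.005,0.158],[0.0645,-0.005,0.158]],"angular":[[0,0,0],[0,0,0],[0,0,0],[0,0,0],[0,0,0],[0,0,0],[0,0,0],[0,0,0],[0,0,0],[0,0,0]]}'
python3 - <<'E'
from h import *
d,c=grab('wrist','w5');d2,c2=grab('scene','s5')
s=manip.sense();print(s['eef_rot'],s['tool_pos'])
a=d['img'][:,:,::-1];cv2.imwrite('pics/w5z.png',cv2.resize(a[120:320,130:380],None,fx=3,fy=3,interpolation=cv2.INTER_CUBIC))
a=d2['img'][:,:,::-1];cv2.imwrite('pics/s5z.png',cv2.resize(a[180:270,110:210],None,fx=6,fy=6,interpolation=cv2.INTER_CUBIC))
E
```

```text
time: 10.0
tool_pos: [0.438, -0.3054, 0.0629]
eef_rot: [3.14, 0.0, 1.517]
wrist_force: [0.2, -0.4, -1.8]
opening: 0.313
[3.14003904e+00 5.37093865e-05 1.51736295e+00] [ 0.43805509 -0.30535124  0.06293556]
```

View pics/w5z.png

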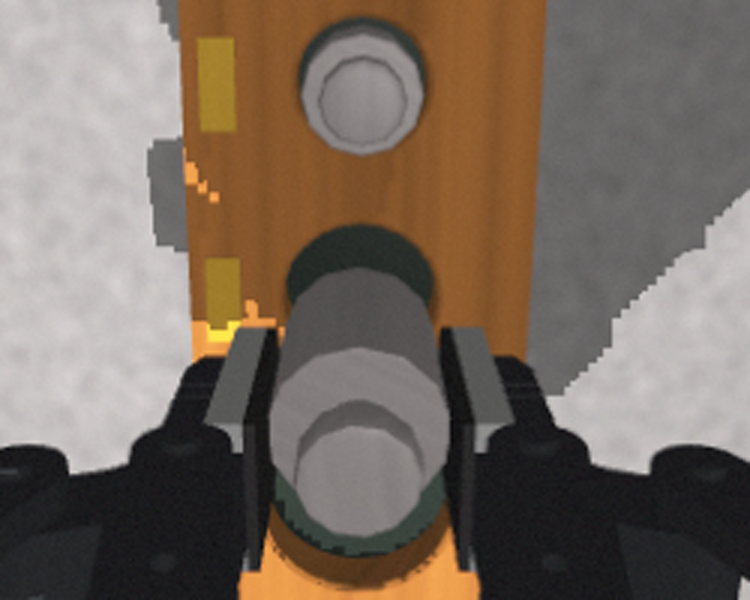

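View pics/s5z.png

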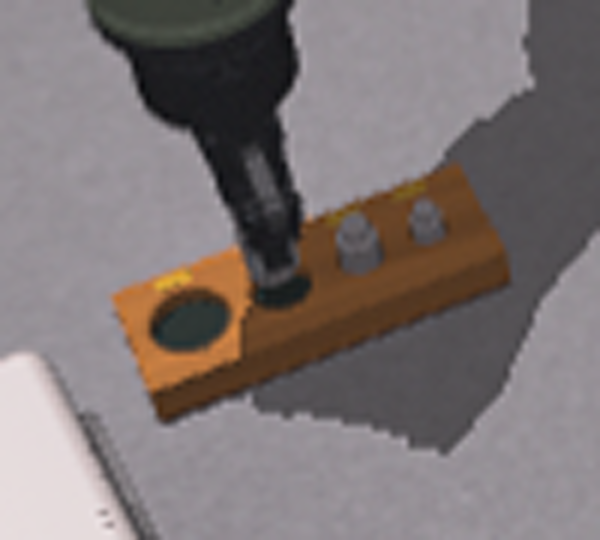

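```bash
python3 - <<'E'
from h import *
d=manip.get_image('wrist');c=cam(d);s=manip.sense()
P=s['tool_pos'];print(P)
Z=lambda x,y:[130+x/3-.33,120+y/3-.33]
print('far',onz(c,Z(360,225),.028),'near',onz(c,Z(360,553),.028),'foot far at z.0455',onz(c,Z(360,268),.0454))
print('knob',onz(c,Z(360,480),.0974))
print('l,r',onz(c,Z(287,280),.028),onz(c,Z(433,280),.028))
E
```

```text
[ 0.43797977 -0.30529981  0.06285428]
far [[ 0.43840482 -0.28807469  0.028     ]] near [[ 0.4344251  -0.36420664  0.028     ]] foot far at z.0455 [[ 0.4381781  -0.29147234  0.0454    ]]
knob [[ 0.4373699  -0.30414055  0.0974    ]]
l,r [[ 0.42295513 -0.29887951  0.028     ]] [[ 0.45264611 -0.30045881  0.028     ]]
```

```bash
python3 -m creep '{"jaw":[0.02,0.02,0.02,0.02,0.02,0.02,0.02,0.02],"xyz":[[0.001,0,0.003],[0.001,0,0.008],[0.001,0,0.013],[0.001,0,0.018],[0.001,0,0.022],[0.001,0,0.026],[0.001,0,0.028],[0.001,0,0.028]],"angular":[[0,0,0],[0,0,0],[0,0,0],[0,0,0],[0,0,0],[0,0,0],[0,0,0],[0,0,0]]}'
python3 - <<'E'
from h import *
d,c=grab('wrist','w6')
s=manip.sense();print(s['eef_rot'],s['tool_pos'],s['wrist_force'])
a=d['img'][:,:,::-1];cv2.imwrite('pics/w6z.png',cv2.resize(a[120:320,130:380],None,fx=3,fy=3,interpolation=cv2.INTER_CUBIC))
E
```

```text
time: 10.95
tool_pos: [0.438, -0.3043, 0.0346]
eef_rot: [3.14, -0.0, 1.517]
wrist_force: [-0.6, -0.3, -2.4]
opening: 0.31
[ 3.14027807e+00 -3.58843859e-05  1.51735333e+00] [ 0.43803829 -0.30431628  0.03480107] [-0.40690752 -0.92080082 -1.38141691]
```

View pics/w6z.png

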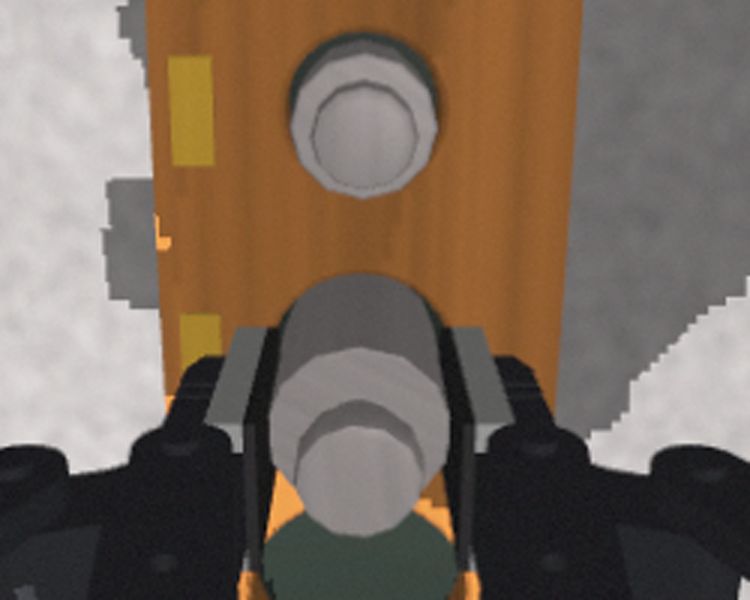

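```bash
python3 -m creep '{"jaw":[0.02,0.02,0.02,0.036,0.045,0.06,0.06],"xyz":[[0,0,0.001],[0,0,0.0015],[0,0,0.0015],[0,0,0.0015],[0,0,0.0015],[0,0,0.0015],[0,0,0.0015]],"angular":[[0,0,0],[0,0,0],[0,0,0],[0,0,0],[0,0,0],[0,0,0],[0,0,0]]}'
python3 -m creep '{"jaw":[0.06,0.06,0.06,0.06,0.06,0.06,0.06],"xyz":[[0,0,0],[0,0,-0.015],[0,0,-0.04],[-0.01,0,-0.075],[-0.035,0,-0.12],[-0.055,0,-0.165],[-0.06,0,-0.17]],"angular":[[0,0,0],[0,0,0],[0,0,0],[0,0,0],[0,0,0],[0,0,0],[0,0,0]]}'
python3 - <<'E'
from h import *
d,c=grab('wrist','w7');d2,_=grab('scene','s7')
s=manip.sense();print(s['eef_rot'],s['tool_pos'],s['wrist_force'])
a=d['img'][:,:,::-1];cv2.imwrite('pics/w7z.png',cv2.resize(a[0:200,130:380],None,fx=3,fy=3,interpolation=cv2.INTER_CUBIC))
a=d2['img'][:,:,::-1];cv2.imwrite('pics/s7z.png',cv2.resize(a[180:270,110:210],None,fx=6,fy=6,interpolation=cv2.INTER_CUBIC))
E
```

```text
time: 11.7
tool_pos: [0.4381, -0.3043, 0.0333]
eef_rot: [3.14, -0.0, 1.517]
wrist_force: [1.0, 0.2, -0.1]
opening: 0.704
time: 12.4
tool_pos: [0.4353, -0.3679, 0.2096]
eef_rot: [3.134, 0.005, 1.515]
wrist_force: [0.2, 0.2, -0.8]
opening: 0.703
[3.13735712e+00 1.61981589e-03 1.51604384e+00] [ 0.43477167 -0.36533869  0.20545989] [-0.32981885  0.39723568 -0.34703582]
```

View pics/w7z.png

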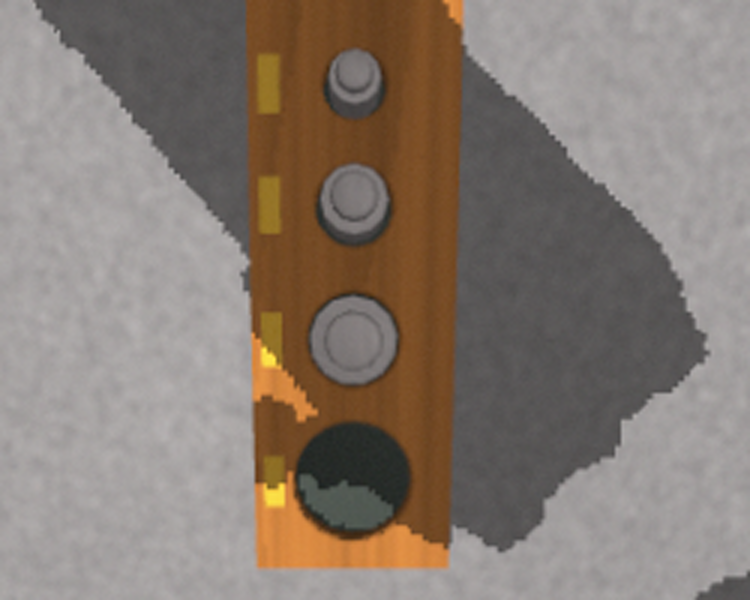

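View pics/s7z.png

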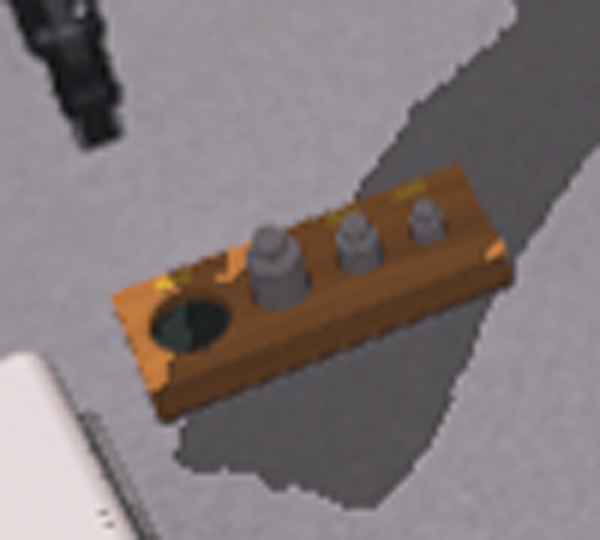

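```bash
python3 go.py 0.41 0.20 0.27 0.98;python3 go.py 0.41 0.20 0.27 0.78
```

```text
t 12.5 shift [ 0.563  -0.0554 -0.0657] ang [4.60e-03 4.00e-04 5.36e-01] q [ 0.3   0.49  0.41  1.8  -0.24  0.9   0.77] F [-0.33  0.4  -0.35] op 0.706
t 12.5 shift [ 0.563  -0.0554 -0.0657] ang [ 0.0046 -0.      0.736 ] q [ 0.3   0.49  0.41  1.8  -0.24  0.9   0.77] F [-0.33  0.4  -0.35] op 0.706
```

```bash
python3 -m creep '{"jaw":[0.06,0.06,0.06,0.06,0.06,0.06,0.06,0.06,0.06,0.06,0.06,0.06,0.06,0.06,0.06,0.06,0.06,0.06,0.06,0.06],"xyz":[[0.03,0.005,-0.01],[0.06,0.01,-0.02],[0.1,0.02,-0.03],[0.14,0.03,-0.04],[0.18,0.03,-0.05],[0.22,0.03,-0.06],[0.26,0.025,-0.065],[0.3,0.02,-0.065],[0.34,0.01,-0.065],[0.38,0.0,-0.065],[0.42,-0.01,-0.065],[0.46,-0.022,-0.065],[0.5,-0.035,-0.065],[0.535,-0.047,-0.065],[0.563,-0.055,-0.065],[0.563,-0.055,-0.065],[0.563,-0.055,-0.065],[0.563,-0.055,-0.065],[0.563,-0.055,-0.065],[0.563,-0.055,-0.065]],"angular":[[0.005,0,0.04],[0.005,0,0.08],[0.005,0,0.12],[0.005,0,0.16],[0.005,0,0.2],[0.005,0,0.24],[0.005,0,0.28],[0.005,0,0.32],[0.005,0,0.36],[0.005,0,0.4],[0.005,0,0.44],[0.005,0,0.48],[0.005,0,0.52],[0.005,0,0.536],[0.005,0,0.536],[0.005,0,0.536],[0.005,0,0.536],[0.005,0,0.536],[0.005,0,0.536],[0.005,0,0.536]]}'
python3 - <<'E'
from h import *
d,c=grab('wrist','w8')
s=manip.sense();print(s['eef_rot'],s['tool_pos'],s['q'].round(2),s['time'])
for q in ('grip','pocket'):print(q,[(np.round(x['pixel'],1),round(x['p'],2)) for x in manip.search_frame('wrist',q)][:4])
E
```

```text
time: 14.5
tool_pos: [0.4105, 0.1993, 0.2693]
eef_rot: [-3.141, 0.001, 0.979]
wrist_force: [-0.2, -0.1, 0.4]
opening: 0.702
[-3.14128290e+00  5.32538137e-04  9.78984090e-01] [0.41051627 0.1994105  0.26934378] [-0.87  0.21  0.35  1.99 -0.09  0.95 -1.08] 14.55
grip [(array([246.2, 115.3]), 0.83), (array([162.4, 188.4]), 0.79), (array([254.4, 257.6]), 0.75), (array([107.6,  75.2]), 0.7)]
pocket [(array([256.2, 259.1]), 0.93), (array([164.9, 189.3]), 0.77), (array([104.6,  74.3]), 0.68), (array([245.9, 111. ]), 0.57)]
```

View pics/w8.png

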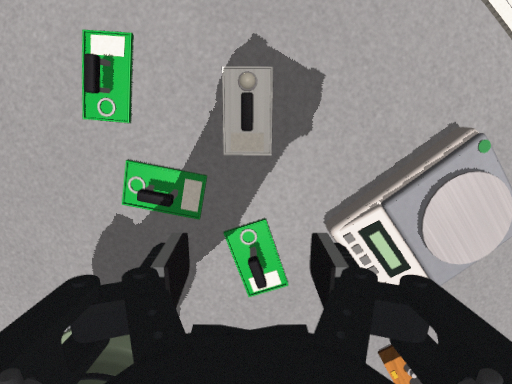

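```bash
python3 - <<'E'
import cv2
a=cv2.imread('pics/w8.png')[55:165,190:310]
cv2.imwrite('pics/w8z.png',cv2.convertScaleAbs(cv2.resize(a,None,fx=5,fy=5,interpolation=cv2.INTER_CUBIC),alpha=1.5))
E
```

```text
(no output)
```

View pics/w8z.png

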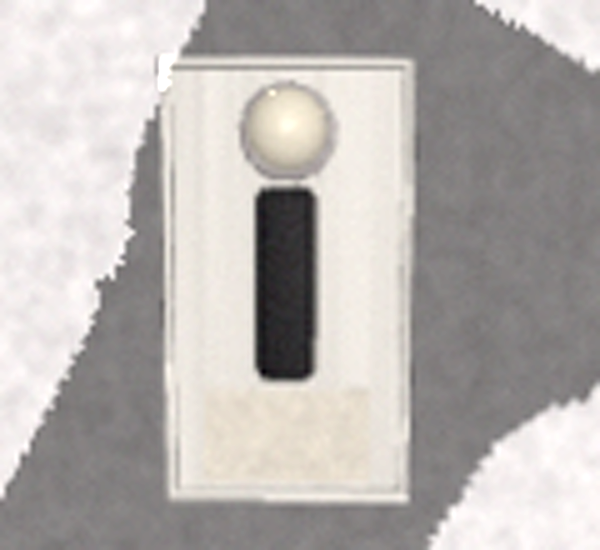

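```bash
python3 - <<'E'
from h import *
d=manip.get_image('wrist');c=cam(d)
Z=lambda p:np.array(p,float)/5+[190,55]-.4
b=onz(c,Z([(286,186),(284.5,381)]),.05);print(b,b.mean(0),np.hypot(*(b[0]-b[1])[:2]),np.arctan2(*(b[0]-b[1])[[1,0]]))
t=onz(c,Z([(160,58),(413,58),(410,500),(168,500)]),.004);print(t[:,:2],t.mean(0)); v=(t[0]+t[1]-t[2]-t[3])/2;print(np.arctan2(v[1],v[0]),np.hypot(v[0],v[1]))
print('ball',onz(c,Z((288,129)),.016))
s=manip.sense();print(s['tool_pos'],s['eef_rot'])
E
```

```text
[[0.45625137 0.2741365  0.05      ]
 [0.43153354 0.23800948 0.05      ]] [0.44389245 0.25607299 0.05      ] 0.04377365960899801 0.970758456401865
[[0.44864529 0.32032661]
 [0.50152602 0.2848545 ]
 [0.44002892 0.19124389]
 [0.38624711 0.2272864 ]] [0.44411184 0.25592785 0.004     ]
0.9847940475063475 0.11201402822409544
ball [[0.46517993 0.28701801 0.016     ]]
[0.41045355 0.19974746 0.26937772] [-3.14132081e+00  4.78796227e-04  9.79671756e-01]
```

```bash
python3 go.py 0.4439 0.256 0.0245 0.98
```

```text
t 14.7 shift [ 0.0655 -0.0035  0.2448] ang [-0.0003  0.0005 -0.0003] q [-0.87  0.21  0.35  1.99 -0.09  0.95 -1.08] F [ 0.18 -0.75 -0.25] op 0.701
```

```bash
python3 -m creep '{"jaw":[0.06,0.06,0.06,0.06,0.06,0.06,0.06,0.06,0.06],"xyz":[[0.03,-0.002,0.02],[0.0655,-0.0035,0.05],[0.0655,-0.0035,0.09],[0.0655,-0.0035,0.13],[0.0655,-0.0035,0.165],[0.0655,-0.0035,0.185],[0.0655,-0.0035,0.195],[0.0655,-0.0035,0.195],[0.0655,-0.0035,0.195]],"angular":[[0,0,0],[0,0,0],[0,0,0],[0,0,0],[0,0,0],[0,0,0],[0,0,0],[0,0,0],[0,0,0]]}'
python3 - <<'E'
from h import *
grab('wrist','w9')
E
python3 go.py 0.4439 0.256 0.0245 0.98
```

```text
time: 15.6
tool_pos: [0.4445, 0.2562, 0.0752]
eef_rot: [3.142, -0.0, 0.979]
wrist_force: [-0.8, 0.2, 0.7]
opening: 0.702
t 15.65 shift [-0.0007 -0.0003  0.0509] ang [ 0.0002 -0.001  -0.0005] q [-0.81  0.6   0.23  2.02 -0.25  0.55 -1.  ] F [-0.49 -0.15 -0.3 ] op 0.705
```

View pics/w9.png

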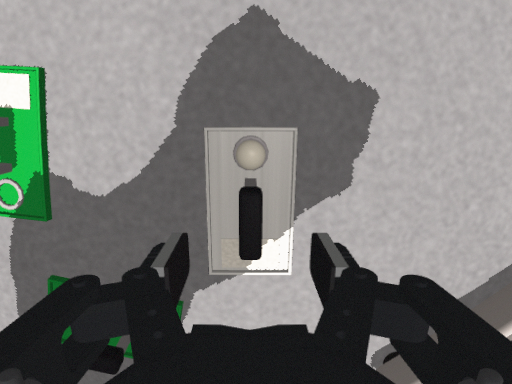

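```bash
python3 -m creep '{"jaw":[0.06,0.06,0.06,0.06,0.06,0.03,0.015,0.005,0.005,0.005,0.005,0.005,0.005,0.005,0.005],"xyz":[[0,0,0.02],[0,0,0.04],[0,0,0.0485],[0,0,0.0505],[0,0,0.0505],[0,0,0.0505],[0,0,0.0505],[0,0,0.0505],[0,0,0.0505],[0,0,0.0505],[0,0,0.0505],[0,0,0.0505],[0,0,0.0505],[0,0,0.0505],[0,0,0.0505]],"angular":[[0,0,0],[0,0,0],[0,0,0],[0,0,0],[0,0,0],[0,0,0],[0,0,0],[0,0,0],[0,0,0],[0,0,0],[0,0,0],[0,0,0],[0,0,0],[0,0,0],[0,0,0]]}' 40
python3 - <<'E'
from h import *
grab('wrist','w10');s=manip.sense();print(s['eef_rot'],s['tool_pos'],s['wrist_force'])
E
```

```text
time: 17.15
tool_pos: [0.4448, 0.2565, 0.0253]
eef_rot: [3.141, -0.002, 0.979]
wrist_force: [-0.2, -0.8, 7.2]
opening: 0.152
[ 3.14122624e+00 -1.63950259e-03  9.79474402e-01] [0.44479728 0.25654424 0.02530724] [-0.54512906 -0.37347517  5.91943368]
```

View pics/w10.png

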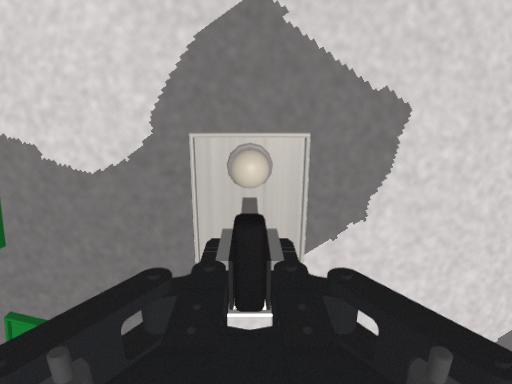

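```bash
python3 -m creep '{"jaw":[0.005,0.005,0.005,0.005,0.005,0.005,0.005,0.005,0.005,0.005,0.005,0.005,0.005,0.005],"xyz":[[0,0,-0.001],[0,0,-0.003],[0,0,-0.006],[0,0,-0.011],[0,0,-0.018],[0,0,-0.027],[0,0,-0.037],[0,0,-0.047],[0,0,-0.057],[0,0,-0.066],[0,0,-0.073],[0,0,-0.078],[0,0,-0.08],[0,0,-0.08]],"angular":[[0,0,0],[0,0,0],[0,0,0],[0,0,0],[0,0,0],[0,0,0],[0,0,0],[0,0,0],[0,0,0],[0,0,0],[0,0,0],[0,0,0],[0,0,0],[0,0,0]]}'
python3 - <<'E'
from h import *
grab('wrist','w11');d,_=grab('scene','s11')
cv2.imwrite('pics/s11z.png',cv2.resize(d['img'][110:230,200:360,::-1],None,fx=4.5,fy=4.5,interpolation=cv2.INTER_CUBIC))
E
python3 go.py 0.58 -0.345 0.152 0
```

```text
time: 18.6
tool_pos: [0.4447, 0.2565, 0.1054]
eef_rot: [3.141, -0.002, 0.98]
wrist_force: [-0.3, -1.0, -1.0]
opening: 0.157
t 18.7 shift [-0.4238  0.4477 -0.0474] ang [-4.000e-04 -1.300e-03  9.796e-01] q [-0.83  0.55  0.25  2.01 -0.23  0.61 -1.01] F [-0.42 -0.45 -2.06] op 0.156
```

View pics/w11.png

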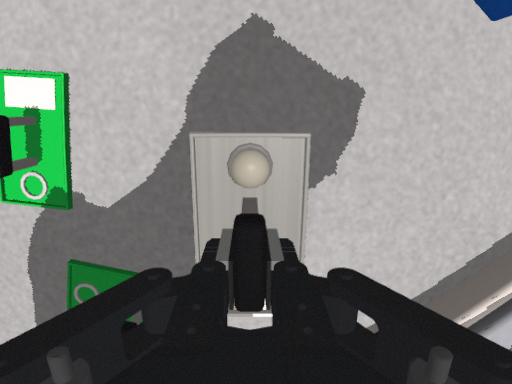

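View pics/s11z.png

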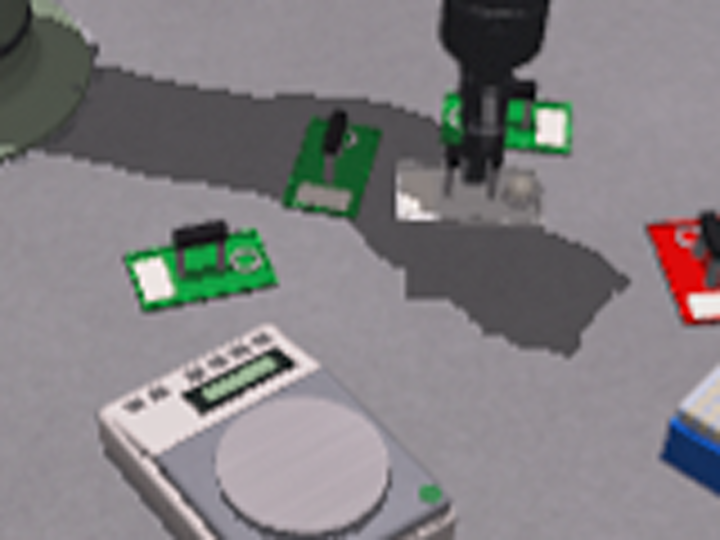

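```bash
python3 -m creep '{"jaw":[0.005,0.005,0.005,0.005,0.005,0.005,0.005,0.005,0.005,0.005,0.005,0.005,0.005,0.005,0.005,0.005,0.005,0.005,0.005,0.005],"xyz":[[-0.0027,0.0029,-0.0009],[-0.0082,0.0086,-0.0028],[-0.0164,0.0173,-0.0055],[-0.0274,0.029,-0.0092],[-0.0411,0.0434,-0.0139],[-0.0548,0.0579,-0.0185],[-0.0685,0.0724,-0.0231],[-0.0822,0.0869,-0.0277],[-0.0958,0.1011,-0.0323],[-0.1095,0.1156,-0.0369],[-0.1232,0.1301,-0.0415],[-0.1369,0.1446,-0.0461],[-0.1506,0.159,-0.0508],[-0.1616,0.1707,-0.0545],[-0.1698,0.1794,-0.0572],[-0.1753,0.1852,-0.0591],[-0.178,0.188,-0.06],[-0.178,0.188,-0.06],[-0.178,0.188,-0.06],[-0.178,0.188,-0.06]],"angular":[[0,-0.001,0.0075],[0,-0.001,0.0225],[0,-0.001,0.045],[0,-0.001,0.0755],[0,-0.001,0.113],[0,-0.001,0.151],[0,-0.001,0.189],[0,-0.001,0.226],[0,-0.001,0.264],[0,-0.001,0.301],[0,-0.001,0.339],[0,-0.001,0.377],[0,-0.001,0.415],[0,-0.001,0.445],[0,-0.001,0.467],[0,-0.001,0.483],[0,-0.001,0.49],[0,-0.001,0.49],[0,-0.001,0.49],[0,-0.001,0.49]]}'
python3 - <<'E'
from h import *
grab('wrist','w12')
E
python3 go.py 0.56 -0.25 0.165 0
```

```text
time: 20.7
tool_pos: [0.5013, 0.0044, 0.1647]
eef_rot: [-3.141, -0.0, 0.491]
wrist_force: [-0.1, 0.9, -2.0]
opening: 0.152
t 20.75 shift [-0.068   0.2519 -0.0003] ang [-3.000e-04 -0.000e+00  4.905e-01] q [-0.45  0.45  0.43  2.   -0.28  0.74 -0.93] F [-0.35  0.39 -2.  ] op 0.154
```

View pics/w12.png

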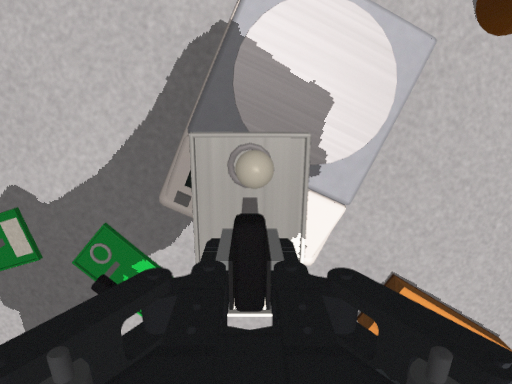

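```bash
python3 -m creep '{"jaw":[0.005,0.005,0.005,0.005,0.005,0.005,0.005,0.005,0.005,0.005,0.005,0.005,0.005,0.005,0.005,0.005,0.005,0.005,0.005,0.005],"xyz":[[-0.001,0.0039,0],[-0.0031,0.0116,0],[-0.0063,0.0232,0],[-0.0105,0.0388,0],[-0.0157,0.0582,0],[-0.0209,0.0776,0],[-0.0262,0.097,0],[-0.0314,0.1164,0],[-0.0366,0.1356,0],[-0.0418,0.155,0],[-0.0471,0.1744,0],[-0.0523,0.1938,0],[-0.0575,0.2132,0],[-0.0617,0.2288,0],[-0.0649,0.2404,0],[-0.067,0.2482,0],[-0.068,0.252,0],[-0.068,0.252,0],[-0.068,0.252,0],[-0.068,0.252,0]],"angular":[[0,0,0.0075],[0,0,0.0225],[0,0,0.045],[0,0,0.0755],[0,0,0.113],[0,0,0.151],[0,0,0.189],[0,0,0.226],[0,0,0.264],[0,0,0.301],[0,0,0.339],[0,0,0.377],[0,0,0.415],[0,0,0.445],[0,0,0.467],[0,0,0.483],[0,0,0.49],[0,0,0.49],[0,0,0.49],[0,0,0.49]]}'
python3 - <<'E'
from h import *
d,c=grab('wrist','w13');grab('top','t13');grab('scene','s13')
print('wrist',[(np.round(x['pixel'],1),round(x['p'],2)) for x in manip.search_frame('wrist','outlet')][:2])
print('pred outlet',proj(c,[.608,-.4255,.14]))
E
python3 go.py 0.57 -0.345 0.152 0
```

```text
time: 22.75
tool_pos: [0.5601, -0.2493, 0.1647]
eef_rot: [-3.141, 0.0, 0.002]
wrist_force: [-0.8, 0.0, -2.0]
opening: 0.16
wrist [(array([474.9, 137.7]), 0.75)]
pred outlet [[543.89246456 149.14452144]]
t 22.95 shift [0.0099 0.0953 0.0127] ang [-0.0005  0.      0.001 ] q [-0.03  0.64  0.54  1.72 -0.41  0.9  -0.89] F [-0.1  -0.64 -1.37] op 0.157
```

View pics/w13.png

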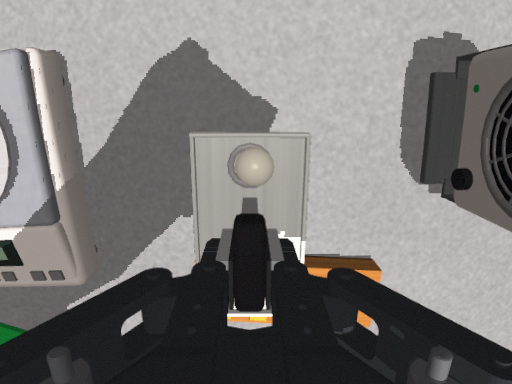

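View pics/t13.png

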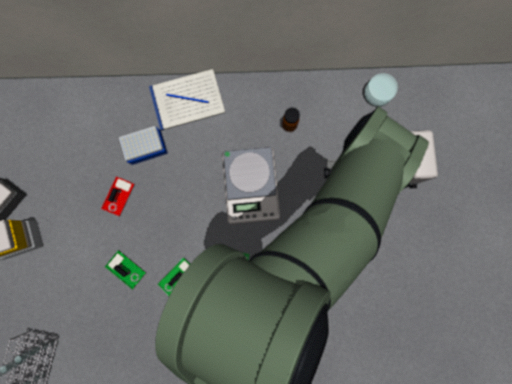

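View pics/s13.png

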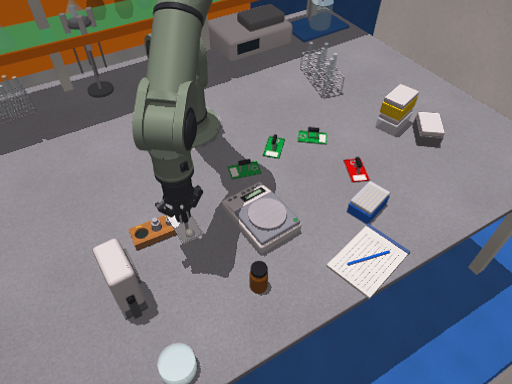

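```bash
cat > ov.py <<'E'
from h import *
d=manip.get_image('wrist');Tc=np.array(d['tool_from_camera'])
K=np.array([[d['fx'],0,d['cx']],[0,d['fy'],d['cy']],[0,0,1]]);di=np.array(d['dist'],float)
def camat(p,e):
    T=np.eye(4);T[:3,:3]=R.from_euler('xyz',e).as_matrix();T[:3,3]=p;W=np.linalg.inv(T@Tc);return K,di,W[:3,:3],W[:3,3]
o=np.array([.608,-.4255,.14]);th=np.linspace(0,2*np.pi,60)
def mk(o,ya=0):
    u=np.array([np.cos(ya),np.sin(ya),0]);n=np.array([np.sin(ya),-np.cos(ya),0]);k=np.array([0,0,1.])
    circ=[o+.05*(np.cos(t)*u+np.sin(t)*k) for t in th]
    box=[o+a*u+b*n+z*k for a,b,z in [(-.065,0,.062),(.065,0,.062),(.065,.066,.062),(-.065,.066,.062),(-.065,0,.062)]]
    return circ,box
top=manip.get_image('top');sc=manip.get_image('scene')
ims=[('w4',camat([.4393,-.3697,.2200],[3.1413,-.0006,1.518]),(300,180,512,384)),('w13',camat([.5601,-.2493,.1647],[-3.141,0,.0015]),(380,20,512,240)),('top0',cam(top),(360,100,470,220)),('scene0',cam(sc),(70,210,180,350))]
out=[]
for f,c,(x0,y0,x1,y1) in ims:
    a=cv2.imread(f'pics/{f}.png')[y0:y1,x0:x1];s=290/a.shape[0];a=cv2.resize(a,None,fx=s,fy=s,interpolation=cv2.INTER_CUBIC)
    for P,col in zip(mk(o),((0,0,255),(0,255,0))):
        q=((proj(c,P)-[x0,y0]+.5)*s).astype(int);cv2.polylines(a,[q.reshape(-1,1,2)],False,col,1)
    a=a[:,:390];out.append(cv2.copyMakeBorder(a,0,0,0,390-a.shape[1],cv2.BORDER_CONSTANT))
cv2.imwrite('pics/ov.png',np.vstack([np.hstack(out[:2]),np.hstack(out[2:])]))
E
python3 ov.py
```

```text
(no output)
```

View pics/ov.png

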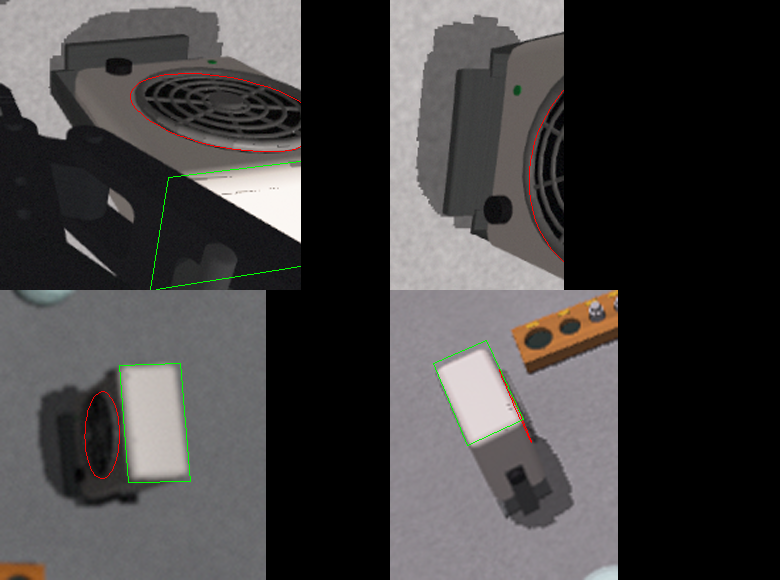

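```bash
python3 -m creep '{"jaw":[0.005,0.005,0.005,0.005,0.005,0.005,0.005,0.005,0.005,0.005,0.005,0.005,0.005,0.005,0.005,0.005],"xyz":[[0.0003,0.003,0.0004],[0.001,0.009,0.0012],[0.0019,0.018,0.0024],[0.0031,0.03,0.004],[0.0044,0.042,0.0056],[0.0056,0.054,0.0072],[0.007,0.066,0.0088],[0.008,0.078,0.0104],[0.009,0.086,0.0115],[0.0097,0.092,0.0123],[0.01,0.0955,0.0127],[0.01,0.0955,0.0127],[0.01,0.0955,0.0127],[0.01,0.0955,0.0127],[0.01,0.0955,0.0127],[0.01,0.0955,0.0127]],"angular":[[0,0,0],[0,0,0],[0,0,0],[0,0,0],[0,0,0],[0,0,0],[0,0,0],[0,0,0],[0,0,0],[0,0,0],[0,0,0],[0,0,0],[0,0,0],[0,0,0],[0,0,0],[0,0,0]]}'
python3 - <<'E'
from h import *
d,c=grab('wrist','w14');e,cs=grab('scene','s14')
s=manip.sense();print(s['tool_pos'],s['eef_rot'],s['wrist_force'],abs(s['joint_velocities']).max(),s['time'])
M=R.from_euler('xyz',s['eef_rot']);print('pred ball',M.apply([.038,0,.0123])+s['tool_pos'],proj(c,M.apply([.038,0,.0123])+s['tool_pos']),proj(cs,M.apply([.038,0,.0123])+s['tool_pos']))
print(onz(c,[251,167],.142))
cv2.imwrite('pics/s14z.png',cv2.resize(e['img'][150:340,70:270,::-1],None,fx=3,fy=3,interpolation=cv2.INTER_CUBIC))
E
```

```text
time: 24.7
tool_pos: [0.5702, -0.3452, 0.152]
eef_rot: [-3.141, -0.0, 0.001]
wrist_force: [0.7, -0.3, -1.7]
opening: 0.151
[ 0.57015373 -0.34531952  0.15203577] [-3.14124996e+00 -5.34304651e-05  8.05441976e-04] [-0.05914036  0.39045858 -1.67690726] 0.0025816020494216518 24.8
pred ball [ 0.60815437 -0.3452847   0.1397378 ] [[248.98695625 165.96744623]] [[159.15895315 252.20827516]]
[[ 0.60802287 -0.34630251  0.142     ]]
```

View pics/w14.png

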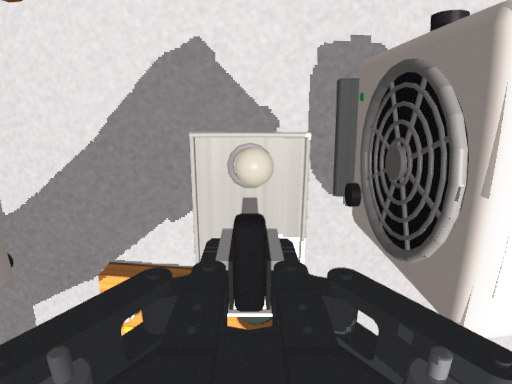

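View pics/s14z.png

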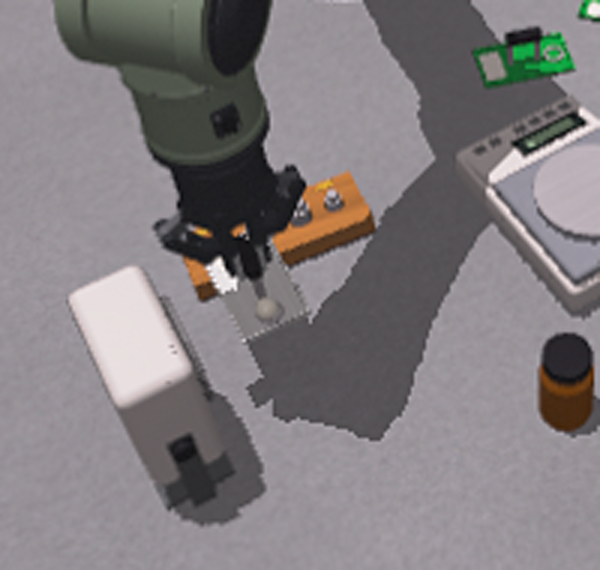

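```bash
python3 -c "
from cell import manip
print(manip.close_job())"
```

```text
the job is handed in; nothing more can be done
None
```

I stood the check weight in its own 32 mm recess. I then carried the ball tray to the ioniser and handed the job in at about 25 s, still holding the tray. The hand-in reported no verdict.

**Weight:** the pictures taken after letting go show it upright, centred and seated in the right recess. The 100 g and 50 g weights stood in place beside it. At the very end the arm partly hid the weight, so I did not see it again.

**Tray and ball:** the tool pointed straight down to within about 0.001 rad and the joints were still. The wrist force was about 1.7 N downward, roughly the weight of tray and ball. The estimated ball position is (0.608, −0.346, 0.140) m. That is about 8 cm straight in front of the outlet centre, which I measured at (0.608, −0.4255, 0.140) m, and at its height. Projecting that outlet position into four pictures matched the grille and housing.

**Small discrepancies:**
- The ball shifted about 2 mm inside its ring during the carry and stayed in the pocket.
- The first overhead-camera measurements of the weight and the recess differed from the wrist camera by about 2 mm. I used the wrist camera, with a 1 mm correction just above the recess.

No check failed. I did not re-measure the tip box and jar, but no picture shows them touched or out of place.

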